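# Show the finished hammer head to the inspection camera

## Task

Of the three steel workpieces in the tray, pick up the finished hammer head (the one with both an eye slot and a wedge-shaped end) and hold it in the air before the inspection camera: flat striking face square to the lens, centred on its line of sight (which tilts down) and 10 cm from the glass, eye slot on top, no sideways lean. Do not shift the camera, and leave the other workpieces, the file and the can where they are. Finish while still holding the head there, steady; do not put it down or let go.

Things in the scene. Friction and masses are not known exactly. Their poses are not given: they have to be found in the camera images.
- head_grip (a point): Finished hammer head, bare steel, 0.19 to 0.34 kg, 100 (x) x 20 (y) x 20 mm (z), lying flat in the tray, face roughly away from the robot. Point: centre of its eye (through slot 18 x 9 mm), 10 mm above its underside, near the centre of mass; grip here across y. +x points to the flat striking face 39 mm off; z up. The wedge end (38 mm long, narrowing in y from 20 to 5 mm) ends 61 mm off at -x.
- head_face (a point): Centre of the hammer head's flat 20 x 20 mm striking face; same axes as head_grip (x points straight out of the face).
- drilled_center (a point): Centre (half-way up) of a half-made workpiece, to be left alone: square steel bar 100 x 20 x 20 mm with the same eye slot but both ends square, lying in the tray along its x axis.
- blank_center (a point): Centre (half-way up) of the raw blank, to be left alone: plain square steel bar 100 x 20 x 20 mm without slot or wedge, lying in the tray along its x axis.
- tray: Low plywood tray fixed to the table, 200 mm (its x) by 400 mm (its y), walls 6 mm thick and 16 mm high, floor 6 mm thick; origin at the centre of its underside on the table. The three workpieces lie in it side by side, about 105 mm apart along its y, in any order.
- lens (a point): Centre of the inspection camera's front glass. It looks along -x of this point, towards the robot and 0.2 to 0.6 rad down; y is level, z its own up. Behind it (+x): barrel 42 mm across, 34 mm long, then a housing 56 x 50 x 46 mm, stiffly clamped to a column (22 mm thick, 410 mm high) about 120 mm behind the lens, on a base plate 120 x 130 x 12 mm. Height, tilt and direction vary.
- file: Flat file with a wooden handle lying on the table to the right (-y) of the tray, 310 mm long along its x, up to 24 mm high, to be left alone; origin under it, 150 mm from the handle's end.
- oil_can: Closed steel can standing on the table to the left (+y) of the tray, 60 mm in diameter, 100 mm high, to be left alone; origin at the centre of its underside.
Not all that is in view belongs to the job. Leave any blue, pink or turquoise look-alike of the part that bears head_grip alone.

How it is judged:
On the way:
1. the hammer head is lifted clear of the tray in the fingers (height (world z) of head_grip above 0.07 m and contact force between the fingers and head above 1 N), for 0.2 s.
At the end, for the whole second after the job is handed in: Head gripped and still (under 3 cm/s), over 10 cm above the table; centre of its striking face 8 to 12 cm before the lens along the line of sight and within 15 mm of it up, down and sideways; long axis within 0.2 rad of that line; sideways lean under 0.2 rad; eye slot up (x of head_face in the frame of lens between -0.12 and -0.08 m and y of head_face in the frame of lens between -0.015 and 0.015 m and z of head_face in the frame of lens between -0.015 and 0.015 m and x of head_grip in the frame of lens below -0.11 m and angle between the x axis of head_face and the x axis of lens, either way round below 0.2 rad and angle between the y axis of head_face and the y axis of lens, either way round below 0.2 rad and angle between head_face's own z axis and vertical below 1.2 rad and height (world z) of head_grip above 0.1 m and linear speed of head below 0.03 m/s and contact force between the fingers and head above 1 N); the arm keeps its last pose, push and grip.
It fails at once if the camera is shifted by over 15 mm (distance of lens from where it was at the start of the episode above 0.015 m).
It fails at once if another workpiece is moved by over 30 mm (distance of any of drilled_center, blank_center from where it was at the start of the episode above 0.03 m).
It fails at once if the file or the can is moved by over 30 mm (distance of any of file, oil_can from where it was at the start of the episode above 0.03 m).
It also fails if it takes over 35 s, if anything falls off the work surface, if the arm or the gripper's body presses on something with over 40 N, if the wrist force passes 120 N, or if a joint passes its speed limit or range.

## Robot

A 6-joint arm with a two-finger parallel gripper is mounted at the origin on the work surface. World frame = base frame: x ahead of the robot, y to its left, z up, the work surface at z = 0. Lengths are in m, angles in rad, forces in N, time in s.
With the tool pointing down it reaches from about 0.25 to 0.775 m from the base axis. Payload 4 kg.
Tool frame: the origin (TCP) lies between the finger pads; the fingertips stand 14 mm ahead of it and the grasp point (between the pads) lies 5 mm behind it (robot.nose_length is the distance from the TCP to the fingertips, in m); z points along the fingers, y is the direction in which the jaws open and shut (so a half turn about z gives the same grasp; the last joint's range is limited). The gripper opens to 94 mm and grips with 3 to 60 N. Pads are 16 mm wide; open, the fingers measure 119 mm over their backs; the gripper's body (75 mm by 177 mm) begins 78 mm behind the grasp point.
Start: joints at [1.209, 0.087, 1.371, -0, 1.684, -0.103], TCP at [0.141, 0.532, 0.22] pointing down, gripper open.
Joint ranges: [-3.1, 3.1], [-0.76, 2.03], [0.27, 2.55], [-1.08, 4.22], [0.17, 2.65], [-2.57, 2.57]. Speed limits (rad/s): [2.79, 2.79, 3.14, 3.14, 3.14, 3.14].

## Interface

Orientations are given as [roll, pitch, yaw] about the fixed x, y, z axes, in that order (R = Rz(yaw) Ry(pitch) Rx(roll)).
In Python, from bench import robot, eyes, finder gives the robot as it stands.
- The arm moves only by the tool play_rows, never from a script. Its argument "rows" is a list of rows, each an object with "linear": the shift along the tool's x, y, z in cm, a list of three; "spin": the turn about the tool's z in degrees. A call has 1 to 12 rows; each row shifts and turns the commanded pose from where the row before left it, along the tool's axes as they then stand; what a row does not reach is not made up. A row lasts 1/12 s, in which the tool goes at most 41.7 mm and 7.16 degrees, less where a joint would pass 70% of its speed; a pose out of reach is approached as far as the arm can. A call with a gripper value outside its range is refused whole. "claw" is the finger opening in cm, from 0 to 9.4, set as the call begins (left out, the last holds). The fingers move at their own pace and stop on an object; the grip force is fixed at half the most. Time passes only in rows, so rows that do not move let the fingers close. It gives the time, the measured TCP pose, the force and the opening at its end, in the units of the state.
- robot.get_obs(): the state, without advancing time (a new reading comes with each control period).
- eyes.snapshot(name): name is "scene" or "top"; returns a dict with "frame" (480x640x3 uint8, red, green, blue), "fx", "fy", "cx", "cy" (pixels), "dist" ([k1, k2, p1, p2, k3] as OpenCV has them; the pictures are not rectified), "rvec" (rotation vector, rad) and "tvec" (3), from world to camera coordinates, as OpenCV has them. Camera axes: x right, y down, z forward; pixel columns grow to the right and rows downward; lengths in m; the calibration is good to about 2 mm. A picture is of the moment at which its call begins. There is no depth.
- robot.close_job(): hands the job in, once; it reports no verdict.
Trained networks look in a picture, given as the dict that the camera call returned (one of the last four; its "shot" number tells which), for a name from the list of things; names that differ only in an ending like _2 or _b are one class to them, and where a whole thing is asked for, a point or a joint stands for the part that bears it (a point fixed in the world has none). Each returns a list of dicts, best first, with "conf" (0 to 1); they miss things now and then, are a little off and sometimes report something else, mostly with a low value. They report only what shows in the picture. A call takes as long as a camera call. They do not tell look-alikes from the thing itself.
- finder.silhouettes(picture, name): "pixels" (480x640 bool, what is visible of it) and "box" ([centre column, centre row, width, height] in pixels, round what is visible of it).
The state is a dict: "time": time; "joint_positions": joint angles; "qvel": joint speeds; "joint_torque": joint torques, N m; "tool_pos": TCP position; "ee_rot": TCP orientation; "wrist_force": force on the tool from outside, world axes, zero at the start; "wrist_torque": the same for the moment, N m; "width": finger opening in m.
Only numpy, scipy, OpenCV 4.12 (cv2) and the standard library are available. Lean on these libraries where they do the work, as an engineer would, in place of code of your own. Each camera call takes 0.05 s, during which the arm holds its last target. There are 200 camera calls.

## Working session

There is one attempt and no reset: what is moved stays moved. The work goes in short steps, Python scripts to look and compute and a tool call to move; the robot and the scene stay as the last step left them, time stands still between calls to the robot, and variables do not carry over. Pictures are saved under pics/ and viewed, about 8 in all and at most 12, crops included, and the job is handed in when it is done.

Besides the shell and the picture viewer there is one more tool, called by a JSON object that holds its "op" and its "data". play_rows: Moves the arm, as the interface text tells. Its arguments: {"type":"object","properties":{"rows":{"type":"array"},"claw":{"type":"number"}},"required":["rows"]}

```bash
mkdir -p pics; ls; python3 - <<'E'
from bench import robot, eyes, finder
import cv2,pickle
print(robot.get_obs())
for n in ("scene","top"):
    p=eyes.snapshot(n); cv2.imwrite(f"pics/{n}0.png",p["frame"][:,:,::-1]); 
    print({k:v for k,v in p.items() if k!="frame"})
    for o in ("head_grip","drilled_center","blank_center","tray","lens","file","oil_can"):
        r=finder.silhouettes(p,o); print(n,o,[(round(d["conf"],2),[round(float(x)) for x in d["box"]]) for d in r][:4])
        p[o]=r
    pickle.dump(p,open(f"{n}0.pkl","wb"))
E
```

```text
pics
{'time': 0.0, 'joint_positions': array([ 1.20889314e+00,  8.79573235e-02,  1.37224534e+00, -4.44112101e-05,
        1.68359106e+00, -1.03111473e-01]), 'qvel': array([-0.00101573, -0.00079503, -0.00150696,  0.00031227,  0.00145961,
       -0.00136594]), 'joint_torque': array([ 1.02008100e-03, -3.40192723e+01, -3.02426398e+01,  7.17441039e-02,
        3.33667151e-02, -1.93486057e-04]), 'tool_pos': array([0.14059295, 0.5311922 , 0.2183074 ]), 'ee_rot': array([-3.13939872e+00, -1.82648683e-04,  2.88279579e+00]), 'wrist_force': array([-0.60799916, -1.04716046,  0.28981569]), 'wrist_torque': array([0.00329976, 0.00787587, 0.04976458]), 'width': 0.09421140277747665}
{'fx': 611.9298392858655, 'fy': 611.9298392858655, 'cx': 331.4291504981915, 'cy': 247.84318526346533, 'dist': array([-0.01670703,  0.        ,  0.        ,  0.        ,  0.        ]), 'rvec': array([ 0.7001592 ,  2.58229114, -1.19470005]), 'tvec': array([ 0.4512742 , -0.02595189,  1.91275917]), 'shot': 1}
scene head_grip [(0.9, [343, 320, 34, 22]), (0.9, [445, 327, 38, 18]), (0.83, [302, 395, 15, 34]), (0.69, [444, 400, 26,
[... 300 characters left out ...]
 559.0401760607208, 'cx': 321.30230888462137, 'cy': 240.0866092339003, 'dist': array([0.02872025, 0.        , 0.        , 0.        , 0.        ]), 'rvec': array([ 2.17666101, -2.16455116,  0.11260999]), 'tvec': array([0.01264506, 0.539346  , 1.46164199]), 'shot': 2}
top head_grip [(0.83, [243, 167, 36, 27]), (0.68, [296, 244, 7, 41]), (0.61, [233, 324, 37, 19]), (0.52, [288, 322, 39, 17])]
top drilled_center [(0.73, [260, 242, 19, 40])]
top blank_center [(0.58, [336, 249, 15, 38]), (0.42, [497, 236, 11, 116])]
top tray [(0.64, [299, 244, 157, 81])]
top lens [(0.97, [308, 103, 25, 42])]
top file [(0.84, [498, 237, 13, 112]), (0.65, [297, 244, 5, 37])]
top oil_can [(0.57, [153, 261, 32, 21])]
```

```bash
python3 - <<'E'
import cv2
a=cv2.imread("pics/top0.png"); b=cv2.imread("pics/scene0.png")
cv2.imwrite("pics/c1.png",cv2.resize(a[60:360,140:540],None,fx=2,fy=2,interpolation=cv2.INTER_CUBIC))
cv2.imwrite("pics/c2.png",cv2.resize(b[160:460,150:550],None,fx=2,fy=2,interpolation=cv2.INTER_CUBIC))
E
```

```text
(no output)
```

View pics/c1.png

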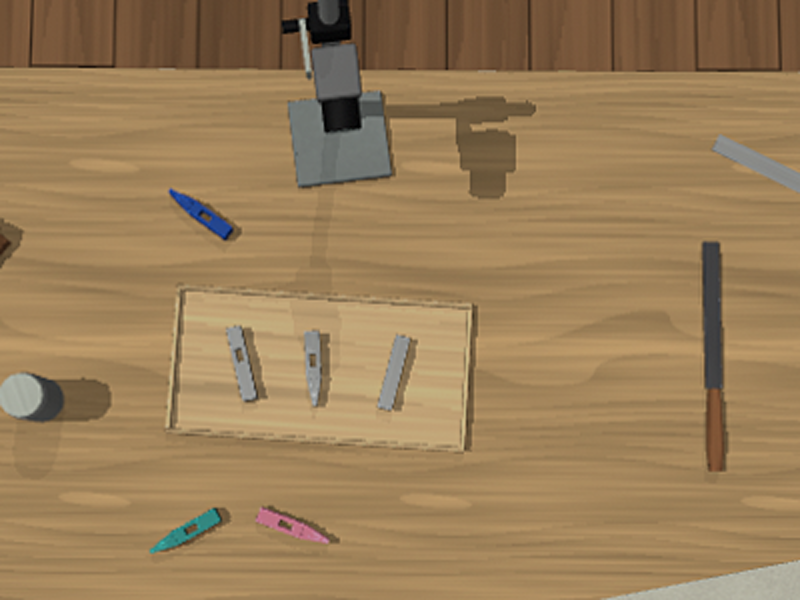

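View pics/c2.png

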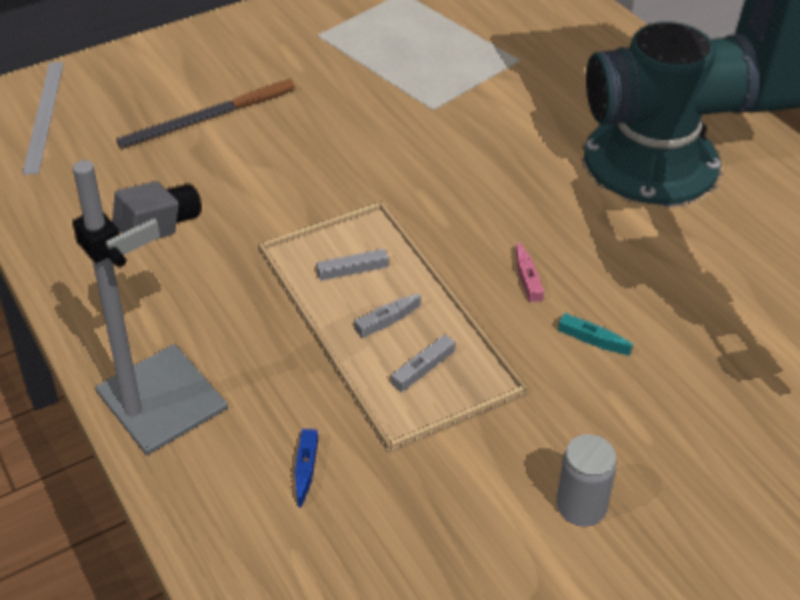

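The middle tray piece (top view ≈ (297,243), scene ≈ (344,317)) has both an eye and a wedge. The left one (top ≈ (261,242)) has a slot but square ends, and the right one (top ≈ (337,246)) is plain. The blue, pink and turquoise pieces lie outside the tray. Next I'll confirm this with an enlarged crop and fit the head and lens poses to both views.

```bash
cat > fit.py <<'E'
import numpy as np,cv2
from scipy.optimize import differential_evolution
from scipy.spatial.transform import Rotation as Rot
S=8
def proj(p,X): return cv2.projectPoints(np.asarray(X,float).reshape(-1,1,3),p["rvec"],p["tvec"],np.array([[p["fx"],0,p["cx"]],[0,p["fy"],p["cy"]],[0,0,1]]),p["dist"])[0][:,0]
def box(x0,x1,y0,y1,z0,z1): return np.array([[x,y,z] for x in(x0,x1) for y in(y0,y1) for z in(z0,z1)])
a=np.linspace(0,2*np.pi,24,endpoint=False)
CAM=[np.array([[x,.021*np.cos(t),.021*np.sin(t)] for x in(0,.034) for t in a]),box(.034,.09,-.025,.025,-.023,.023)]
HEAD=[box(-.023,.039,-.01,.01,-.01,.01),np.vstack([box(-.023,-.022,-.01,.01,-.01,.01),box(-.061,-.06,-.0025,.0025,-.01,.01)])]
def render(p,parts,R,t,win):
    x0,y0,w,h=win; m=np.zeros((h*S//2,w*S//2),np.uint8)
    for X in parts:
        q=(proj(p,X@R.T+t)-[x0,y0]+.5)*(S/2)
        cv2.fillConvexPoly(m,cv2.convexHull(np.round(q).astype(np.int32)),1)
    return cv2.resize(m.astype(np.float32),(w,h),interpolation=cv2.INTER_AREA)
def fit(views,parts,pose,bounds,seed=0):
    wins=[]
    for p,m in views:
        r,c=np.where(m); wins.append((c.min()-10,r.min()-10,np.ptp(c)+21,np.ptp(r)+21))
    def cost(v):
        R,t=pose(v); e=0
        for (p,m),w in zip(views,wins):
            g=m[w[1]:w[1]+w[3],w[0]:w[0]+w[2]].astype(float)
            e+=np.abs(render(p,parts,R,t,w)-g).sum()/g.sum()
        return e
    r=differential_evolution(cost,bounds,seed=seed,maxiter=150,popsize=12,tol=1e-5)
    return r.x,r.fun
def cam_pose(v): return Rot.from_euler("ZY",[v[3],v[4]]).as_matrix(),np.array(v[:3])
# lens looks along -x, down by tilt: x axis of lens points up-back => Ry(-tilt)
def lens_pose(v): return Rot.from_euler("ZY",[v[3],-v[4]]).as_matrix(),np.array(v[:3])
def head_pose(v): return Rot.from_euler("Z",[v[2]]).as_matrix(),np.array([v[0],v[1],.016])
E
python3 - <<'E'
from fit import *
import pickle
T=pickle.load(open("top0.pkl","rb"));C=pickle.load(open("scene0.pkl","rb"))
mt=T["lens"][0]["pixels"];mc=C["lens"][0]["pixels"]
ht=[d for d in T["head_grip"] if abs(d["box"][0]-297)<6][0]["pixels"]; hc=C["head_grip"][0]["pixels"]
print(mt.sum(),mc.sum(),ht.sum(),hc.sum())
bl=[(.6,.95),(-.2,.3),(.1,.5),(-.7,.7),(.0,.8)]
for n,vs in (("both",[(T,mt),(C,mc)]),):
    for s in(0,1):
        v,e=fit(vs,CAM,lens_pose,bl,s); print("lens",n,v.round(4),round(e,3))
bh=[(.4,.75),(-.1,.25),(-.8,.8)]
for n,vs in (("both",[(T,ht),(C,hc)]),("top",[(T,ht)]),("scene",[(C,hc)])):
    h,e=fit(vs,HEAD,head_pose,bh); print("head",n,h.round(4),round(e,3))
h,e=fit([(T,ht),(C,hc)],HEAD,head_pose,bh)
def pan(p,m,parts,P,cx,cy,w,h,k):
    im=cv2.resize(p["frame"][cy-h//2:cy+h//2,cx-w//2:cx+w//2,::-1],None,fx=k,fy=k,interpolation=cv2.INTER_CUBIC).copy()
    for X in parts:
        q=(proj(p,X@P[0].T+P[1])-[cx-w//2,cy-h//2]+.5)*k
        cv2.polylines(im,[cv2.convexHull(q.astype(np.int32))],True,(0,0,255),1)
    c,_=cv2.findContours(cv2.resize(m[cy-h//2:cy+h//2,cx-w//2:cx+w//2].astype(np.uint8),None,fx=k,fy=k,interpolation=0),0,1)
    cv2.drawContours(im,c,-1,(0,255,0),1); return im
g=[pan(C,mc,CAM,lens_pose(v),226,266,66,50,6),pan(T,mt,CAM,lens_pose(v),308,103,66,50,6),pan(C,hc,HEAD,head_pose(h),343,320,66,50,6),pan(T,ht,HEAD,head_pose(h),297,244,66,50,6)]
cv2.imwrite("pics/fit.png",np.vstack([np.hstack(g[:2]),np.hstack(g[2:])]))
E
```

```text
882 888 245 336
lens both [0.7714 0.0395 0.2924 0.1561 0.3545] 0.34
lens both [0.7711 0.0394 0.2917 0.15   0.349 ] 0.339
head both [ 0.5373 -0.0513 -0.0819] 2.0
head top [ 0.5373 -0.0513 -0.0819] 1.0
head scene [0.5524 0.0783 0.2437] 0.976
```

View pics/fit.png

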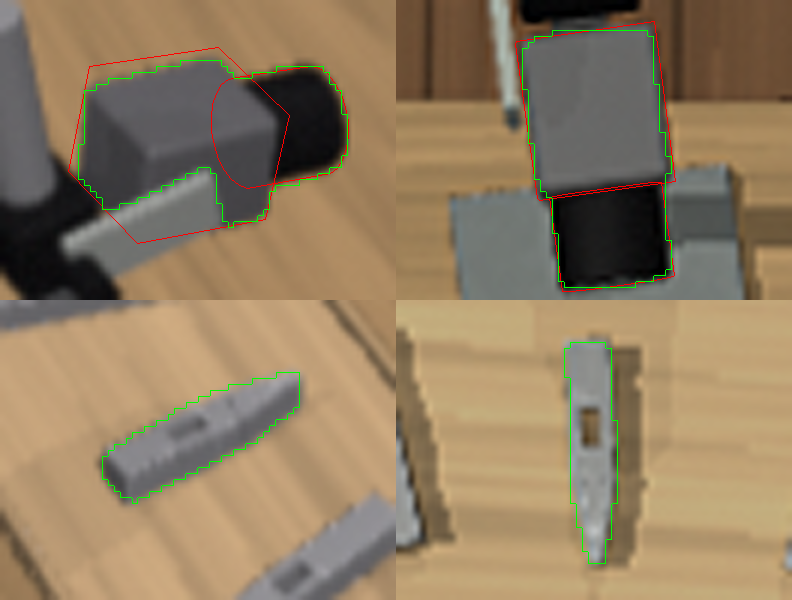

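```bash
cat >> fit.py <<'E'
def ray(p,uv):
    K=np.array([[p["fx"],0,p["cx"]],[0,p["fy"],p["cy"]],[0,0,1]])
    u=cv2.undistortPoints(np.array([[uv]],float),K,p["dist"])[0,0]
    R=cv2.Rodrigues(p["rvec"])[0]; d=R.T@np.array([u[0],u[1],1]); return -R.T@p["tvec"],d/np.linalg.norm(d)
def tri(obs):
    A=np.zeros((3,3));b=np.zeros(3)
    for p,uv in obs:
        o,d=ray(p,uv);M=np.eye(3)-np.outer(d,d);A+=M;b+=M@o
    return np.linalg.solve(A,b)
def plane(p,uv,z):
    o,d=ray(p,uv); return o+d*(z-o[2])/d[2]
def fit2(views,parts,pose,x0,half,seed=0,hull=False):
    W=[]
    for p,m in views:
        r,c=np.where(m); w=(c.min()-12,r.min()-12,np.ptp(c)+25,np.ptp(r)+25)
        g=m[w[1]:w[1]+w[3],w[0]:w[0]+w[2]].astype(np.float32); care=np.ones_like(g)
        if hull:
            k=cv2.convexHull(np.argwhere(g>0)[:,::-1].astype(np.int32)); f=np.zeros(g.shape,np.uint8); cv2.fillConvexPoly(f,k,1); care[(f>0)&(g==0)]=0
        W.append((p,w,g,care))
    def cost(v):
        R,t=pose(v); return sum((np.abs(render(p,parts,R,t,w)-g)*c).sum()/g.sum() for p,w,g,c in W)
    x0=np.array(x0);half=np.array(half)
    r=differential_evolution(cost,list(zip(x0-half,x0+half)),seed=seed,maxiter=120,popsize=12,tol=1e-5)
    return r.x,r.fun
E
python3 - <<'E'
from fit import *
import pickle
T=pickle.load(open("top0.pkl","rb"));C=pickle.load(open("scene0.pkl","rb"))
mt=T["lens"][0]["pixels"];mc=C["lens"][0]["pixels"]
ht=[d for d in T["head_grip"] if abs(d["box"][0]-297)<6][0]["pixels"]; hc=C["head_grip"][0]["pixels"]
L=tri([(T,(311,125.5)),(C,(248,260))]);print("lens tri",L.round(4))
for n,vs in (("both",[(T,mt),(C,mc)]),("top",[(T,mt)]),("scene",[(C,mc)])):
    v,e=fit2(vs,CAM,lens_pose,[*L,0,.4],[.04,.04,.04,.4,.35],hull=True); print("lens",n,v.round(4),round(e,3))
    if n=="both": V=v
e=plane(T,(296.3,240.2),.026); e2=plane(C,((188/6+310),(427-300)/6+295),.026); print("eye",e.round(4),e2.round(4))
for n,vs in (("both",[(T,ht),(C,hc)]),("top",[(T,ht)]),("scene",[(C,hc)])):
    h,q=fit2(vs,HEAD,head_pose,[e[0],e[1],0],[.03,.03,.5]); print("head",n,h.round(4),round(q,3))
    if n=="both": H=h
def pan(p,parts,P,cx,cy,w,h,k):
    im=cv2.resize(p["frame"][cy-h//2:cy+h//2,cx-w//2:cx+w//2,::-1],None,fx=k,fy=k,interpolation=cv2.INTER_CUBIC).copy()
    for X in parts:
        q=(proj(p,X@P[0].T+P[1])-[cx-w//2,cy-h//2]+.5)*k
        cv2.polylines(im,[cv2.convexHull(q.astype(np.int32))],True,(0,0,255),1)
    return im
g=[pan(C,CAM,lens_pose(V),226,266,66,50,6),pan(T,CAM,lens_pose(V),308,103,66,50,6),pan(C,HEAD,head_pose(H),343,320,66,50,6),pan(T,HEAD,head_pose(H),297,244,66,50,6)]
cv2.imwrite("pics/fit2.png",np.vstack([np.hstack(g[:2]),np.hstack(g[2:])]))
E
```

```text
lens tri [0.767  0.0415 0.2938]
lens both [0.7708 0.0402 0.2922 0.144  0.3439] 0.179
lens top [0.7843 0.041  0.2538 0.1431 0.2215] 0.034
lens scene [0.7648 0.0134 0.2697 0.2682 0.3964] 0.1
eye [0.5387 0.0823 0.026 ] [0.5418 0.0875 0.026 ]
head both [0.5443 0.0735 0.4165] 1.995
head top [ 0.5223  0.054  -0.3488] 1.004
head scene [0.559  0.081  0.3212] 0.976
```

View pics/fit2.png

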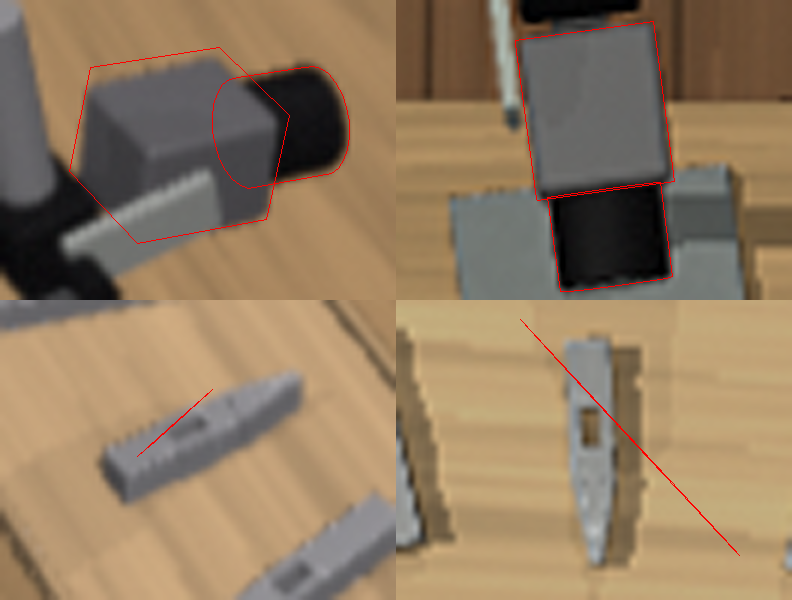

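{"op": "play_rows", "data": {"rows": [{"linear": [0, 0, -4], "spin": 0}, {"linear": [0, 0, -4], "spin": 0}, {"linear": [0, 4, 0], "spin": 0}, {"linear": [0, 4, 0], "spin": 0}, {"linear": [0, 4, 0], "spin": 0}, {"linear": [0, 4, 0], "spin": 0}, {"linear": [0, 4, 0], "spin": 0}, {"linear": [0, 4, 0], "spin": 0}, {"linear": [0, 4, 0], "spin": 0}, {"linear": [0, 4, 0], "spin": 0}]}}

```text
time: 1.63
tool_pos: [0.2108, 0.7964, 0.2641]
ee_rot: [3.125, -0.001, 2.883]
wrist_force: [0.1, 1.1, -2.7]
width: 0.094
```

```bash
sed -i 's/from_euler("Z",\[v\[2\]\])/from_euler("Z",v[2])/' fit.py; python3 - <<'E'
from fit import *
import pickle
T=pickle.load(open("top0.pkl","rb"));C=pickle.load(open("scene0.pkl","rb"))
mt=T["lens"][0]["pixels"];mc=C["lens"][0]["pixels"]
V=np.array([.7708,.0402,.2922,.144,.344])
for k in(50,60,70):
    d=[m&(p["frame"].max(2)<k) for p,m in((T,mt),(C,mc))]
    v,e=fit2([(T,d[0]),(C,d[1])],CAM[:1],lens_pose,V,[.03,.03,.03,.3,.3]); print("barrel",k,v.round(4),round(e,3))
ht=[d for d in T["head_grip"] if abs(d["box"][0]-297)<6][0]["pixels"]; hc=C["head_grip"][0]["pixels"]
for n,vs in (("both",[(T,ht),(C,hc)]),("top",[(T,ht)]),("scene",[(C,hc)])):
    h,q=fit2(vs,HEAD,head_pose,[.539,.084,0],[.03,.03,.5]); print("head",n,h.round(4),round(q,3))
for n in("drilled_center","blank_center"):
    b=C[n][0]["box"]; print(n,plane(C,b[:2],.016).round(3))
from bench import robot
o=robot.get_obs();print(o["tool_pos"],o["ee_rot"],o["joint_positions"])
E
```

```text
barrel 50 [ 0.7686  0.0459  0.2993 -0.1519  0.0919] 1.028
barrel 60 [ 0.7686  0.046   0.2986 -0.1552  0.0899] 0.997
barrel 70 [0.7709 0.041  0.2955 0.0653 0.212 ] 0.93
head both [0.5405 0.0836 0.0466] 0.242
head top [0.5393 0.0837 0.0538] 0.14
head scene [0.5424 0.0846 0.0689] 0.08
drilled_center [0.539 0.192 0.016]
blank_center [ 0.526 -0.025  0.016]
[0.21081256 0.79638553 0.2640792 ] [ 3.12476717e+00 -1.48347938e-03  2.88271731e+00] [ 1.24217477  0.81142696  0.28453291  0.00295714  2.0289498  -0.06840368]
```

{"op": "play_rows", "data": {"rows": [{"linear": [0, 4, 0], "spin": 0}, {"linear": [0, 4, 0], "spin": 0}, {"linear": [0, 4, 0], "spin": 0}, {"linear": [0, 4, 0], "spin": 0}, {"linear": [0, 4, 0], "spin": 0}, {"linear": [0, 4, 0], "spin": 0}]}}

```text
time: 2.13
tool_pos: [0.2323, 0.8775, 0.2204]
ee_rot: [2.953, -0.0, 2.883]
wrist_force: [-0.7, -0.2, 0.3]
width: 0.0941
```

{"op": "play_rows", "data": {"rows": [{"linear": [0, 0, -4], "spin": 0}, {"linear": [0, 0, -4], "spin": 0}, {"linear": [0, 0, -4], "spin": 0}]}}

```text
time: 2.38
tool_pos: [0.2199, 0.8303, 0.3224]
ee_rot: [2.933, -0.0, 2.883]
wrist_force: [0.6, 1.6, 1.4]
width: 0.0944
```

{"op": "play_rows", "data": {"rows": [{"linear": [0, -4, -0.8], "spin": 0}, {"linear": [0, -4, -0.8], "spin": 0}, {"linear": [0, -4, -0.8], "spin": 0}, {"linear": [0, -4, -0.8], "spin": 0}, {"linear": [0, -4, -0.8], "spin": 0}, {"linear": [0, -4, -0.8], "spin": 0}, {"linear": [0, -4, -0.8], "spin": 0}, {"linear": [0, -4, -0.8], "spin": 0}, {"linear": [0, -4, -0.8], "spin": 0}, {"linear": [0, -4, -0.8], "spin": 0}, {"linear": [0, -4, -0.8], "spin": 0}, {"linear": [0, -4, -0.8], "spin": 0}]}}

```text
time: 3.38
tool_pos: [0.0976, 0.3688, 0.3185]
ee_rot: [2.927, 0.0, 2.883]
wrist_force: [0.5, 0.4, 0.3]
width: 0.0945
```

{"op": "play_rows", "data": {"rows": [{"linear": [0, -4, -0.8], "spin": 0}, {"linear": [0, -4, -0.8], "spin": 0}, {"linear": [0, -4, -0.8], "spin": 0}, {"linear": [0, -4, -0.8], "spin": 0}]}}

```text
time: 3.72
tool_pos: [0.0618, 0.2333, 0.3217]
ee_rot: [2.959, -0.002, 2.882]
wrist_force: [0.6, 0.1, -0.7]
width: 0.0939
```

```bash
python3 -c "
from bench import robot
o=robot.get_obs();print(o['tool_pos'],o['ee_rot'],o['joint_positions'].round(3))"
```

```text
[0.06179138 0.23327596 0.3217158 ] [ 2.95863652e+00 -2.19213610e-03  2.88235882e+00] [ 0.988 -0.757  1.781  0.064  1.944 -0.295]
```

{"op": "play_rows", "data": {"rows": [{"linear": [0, -3, -0.6], "spin": 0}, {"linear": [0, -3, -0.6], "spin": 0}, {"linear": [0, -3, -0.6], "spin": 0}]}}

```text
time: 3.97
tool_pos: [0.0547, 0.2052, 0.3505]
ee_rot: [3.01, -0.0, 2.882]
wrist_force: [0.4, 0.0, -0.2]
width: 0.0942
```

```bash
python3 -c "
from bench import robot
o=robot.get_obs();print(o['tool_pos'],o['ee_rot'],o['joint_positions'].round(3))"
```

```text
[0.05466573 0.2051945  0.35053788] [ 3.01043104e+00 -1.13173059e-04  2.88243421e+00] [ 0.967 -0.757  1.714  0.05   2.06  -0.318]
```

{"op": "play_rows", "data": {"rows": [{"linear": [0, -4, 0], "spin": 0}, {"linear": [0, -4, 0], "spin": 0}, {"linear": [0, -4, 0], "spin": 0}, {"linear": [0, -4, 0], "spin": 0}]}}

```text
time: 4.3
tool_pos: [0.0417, 0.155, 0.3859]
ee_rot: [3.113, -0.001, 2.883]
wrist_force: [0.7, 0.2, -0.4]
width: 0.0942
```

{"op": "play_rows", "data": {"rows": [{"linear": [0, -4, 0], "spin": 0}]}}

```text
time: 4.38
tool_pos: [0.0382, 0.141, 0.3985]
ee_rot: [3.136, -0.001, 2.883]
wrist_force: [0.7, 0.2, -0.1]
width: 0.094
```

{"op": "play_rows", "data": {"rows": [{"linear": [-4, 1, 0], "spin": -6}, {"linear": [-4, 1, 0], "spin": -6}]}}

```text
time: 4.55
tool_pos: [0.0899, 0.1449, 0.4002]
ee_rot: [3.131, 0.004, 3.025]
wrist_force: [0.2, 0.8, -0.2]
width: 0.094
```

```bash
python3 -c "
from bench import robot
o=robot.get_obs();print(o['tool_pos'],o['ee_rot'],o['joint_positions'].round(3))"
```

```text
[0.08991473 0.14485976 0.40020016] [3.13055917 0.00448879 3.02491968] [ 0.667 -0.707  1.583  0.006  2.255 -0.783]
```

{"op": "play_rows", "data": {"rows": [{"linear": [-3.7, -0.3, 1], "spin": -2}, {"linear": [-3.7, -0.3, 1], "spin": -2}, {"linear": [-3.7, -0.3, 1], "spin": -2}, {"linear": [-3.7, -0.3, 1], "spin": 0}, {"linear": [-3.7, -0.3, 1], "spin": 0}, {"linear": [-3.7, -0.3, 1], "spin": 0}, {"linear": [-3.7, -0.3, 1], "spin": 0}, {"linear": [-3.7, -0.3, 1], "spin": 0}, {"linear": [-3.7, -0.3, 1], "spin": 0}, {"linear": [-3.7, -0.3, 1], "spin": 0}, {"linear": [-3.7, -0.3, 1], "spin": 0}, {"linear": [0, 0, 0], "spin": 0}]}}

```text
time: 5.55
tool_pos: [0.4977, 0.0952, 0.282]
ee_rot: [3.137, -0.008, 3.117]
wrist_force: [-0.7, 0.5, -1.0]
width: 0.0942
```

```bash
cat > to.py <<'E'
import sys,numpy as np
from scipy.spatial.transform import Rotation as Rot
from bench import robot
def goto(t,yaw=None):
    o=robot.get_obs(); R=Rot.from_euler("xyz",o["ee_rot"]).as_matrix()
    print("pos",o["tool_pos"].round(4),"rot",o["ee_rot"].round(4),"w",round(o["width"],4),"F",o["wrist_force"].round(1),"t",round(o["time"],2))
    print("tool cm",(R.T@(np.array(t)-o["tool_pos"])*100).round(2),"" if yaw is None else f"spin deg {-np.degrees((yaw-o['ee_rot'][2]+np.pi)%(2*np.pi)-np.pi):.1f}")
E
python3 -c "
from to import *
goto([.5405,.0838,.1],.06+np.pi)"
```

```text
pos [0.4977 0.0952 0.282 ] rot [ 3.1371 -0.0082  3.1166] w 0.0942 F [-0.7  0.5 -1. ] t 5.55
tool cm [-4.46 -1.12 18.16] spin deg -4.9
```

{"op": "play_rows", "data": {"rows": [{"linear": [-1.1, -0.3, 3.6], "spin": -2.5}, {"linear": [-1.1, -0.3, 3.6], "spin": -2.4}, {"linear": [-1.1, -0.3, 3.6], "spin": 0}, {"linear": [-1.1, -0.2, 3.6], "spin": 0}, {"linear": [0, 0, 3.6], "spin": 0}, {"linear": [0, 0, 0], "spin": 0}, {"linear": [0, 0, 0], "spin": 0}]}}

```text
time: 6.13
tool_pos: [0.5363, 0.088, 0.1072]
ee_rot: [3.135, -0.004, -3.079]
wrist_force: [0.2, 0.4, 1.8]
width: 0.0941
```

```bash
python3 -c "
from to import *
goto([.5405,.0838,.0215],.06+np.pi)"
```

```text
pos [0.5363 0.088  0.1072] rot [ 3.1355 -0.0041 -3.0785] w 0.0941 F [0.2 0.4 1.8] t 6.13
tool cm [-0.43 -0.5   8.56] spin deg 0.2
```

{"op": "play_rows", "data": {"rows": [{"linear": [-0.4, -0.5, 2.5], "spin": 0}, {"linear": [0, 0, 2.5], "spin": 0}, {"linear": [0, 0, 1.8], "spin": 0}, {"linear": [0, 0, 1], "spin": 0}, {"linear": [0, 0, 0.5], "spin": 0}, {"linear": [0, 0, 0], "spin": 0}, {"linear": [0, 0, 0], "spin": 0}]}}

```text
time: 6.72
tool_pos: [0.5441, 0.0839, 0.028]
ee_rot: [3.136, 0.005, -3.078]
wrist_force: [-0.0, -0.3, 0.6]
width: 0.0943
```

```bash
python3 - <<'E'
from to import *
from bench import eyes; import cv2
goto([.5405,.0838,.0235],.06+np.pi)
a=eyes.snapshot("scene")["frame"]
cv2.imwrite("pics/pre.png",cv2.resize(a[230:410,240:480,::-1],None,fx=3,fy=3,interpolation=cv2.INTER_CUBIC))
E
```

```text
pos [0.5441 0.0839 0.028 ] rot [ 3.1357  0.0049 -3.0784] w 0.0943 F [-0.  -0.3  0.6] t 6.72
tool cm [0.36 0.01 0.45] spin deg 0.2
```

View pics/pre.png

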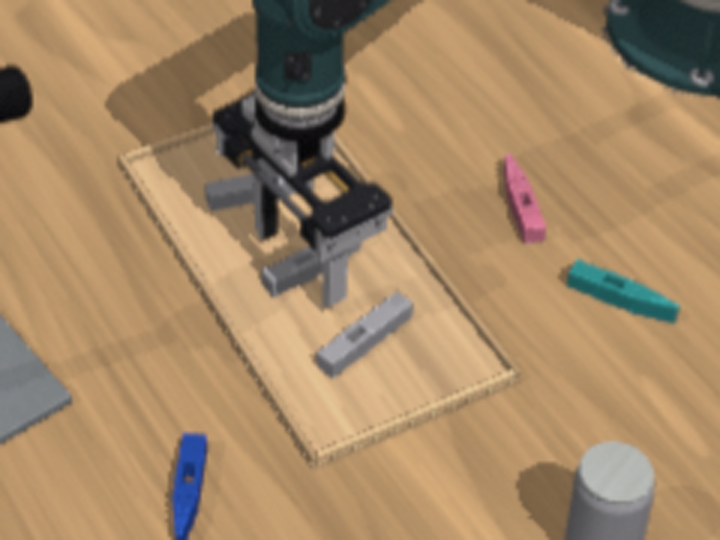

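The fingers straddle the middle piece: the head is at picture ≈ (295,265), with a finger either side at (265,215) and (335,280). The neighbours are clear. I'll go down the last 4 mm, close, then lift.

{"op": "play_rows", "data": {"rows": [{"linear": [0.2, 0, 0.4], "spin": 0}, {"linear": [0, 0, 0], "spin": 0}]}}

```text
time: 6.93
tool_pos: [0.5407, 0.0837, 0.0223]
ee_rot: [3.136, 0.002, -3.079]
wrist_force: [0.2, -0.0, 0.2]
width: 0.0941
```

{"op": "play_rows", "data": {"claw": 1.2, "rows": [{"linear": [0, 0, 0], "spin": 0}, {"linear": [0, 0, 0], "spin": 0}, {"linear": [0, 0, 0], "spin": 0}, {"linear": [0, 0, 0], "spin": 0}, {"linear": [0, 0, 0], "spin": 0}, {"linear": [0, 0, 0], "spin": 0}, {"linear": [0, 0, 0], "spin": 0}, {"linear": [0, 0, 0], "spin": 0}, {"linear": [0, 0, 0], "spin": 0}, {"linear": [0, 0, 0], "spin": 0}]}}

```text
time: 7.77
tool_pos: [0.5406, 0.0837, 0.0217]
ee_rot: [3.136, 0.001, -3.079]
wrist_force: [-0.2, 0.4, 0.3]
width: 0.0308
```

{"op": "play_rows", "data": {"rows": [{"linear": [0, 0, 0], "spin": 0}, {"linear": [0, 0, 0], "spin": 0}, {"linear": [0, 0, 0], "spin": 0}, {"linear": [0, 0, 0], "spin": 0}, {"linear": [0, 0, 0], "spin": 0}]}}

```text
time: 8.18
tool_pos: [0.5406, 0.0839, 0.0217]
ee_rot: [3.135, 0.001, -3.079]
wrist_force: [0.3, 1.1, 0.1]
width: 0.0196
```

{"op": "play_rows", "data": {"rows": [{"linear": [0, 0, -1], "spin": 0}, {"linear": [0, 0, -2], "spin": 0}, {"linear": [0, 0, -3], "spin": 0}, {"linear": [0, 0, -3], "spin": 0}, {"linear": [0, 0, -3], "spin": 0}, {"linear": [0, 0, -3], "spin": 0}]}}

```text
time: 8.68
tool_pos: [0.54, 0.0823, 0.1732]
ee_rot: [3.136, 0.0, -3.079]
wrist_force: [0.4, -0.3, -2.3]
width: 0.02
```

```bash
python3 - <<'E'
from to import *
from bench import eyes; import cv2
goto([.5405,.0838,.2])
a=eyes.snapshot("scene")["frame"]
cv2.imwrite("pics/lift.png",cv2.resize(a[190:370,200:440,::-1],None,fx=3,fy=3,interpolation=cv2.INTER_CUBIC))
E
```

```text
pos [0.54   0.0823 0.1732] rot [ 3.1364e+00  5.0000e-04 -3.0789e+00] w 0.02 F [ 0.4 -0.3 -2.3] t 8.68
tool cm [-0.07  0.16 -2.68]
```

View pics/lift.png

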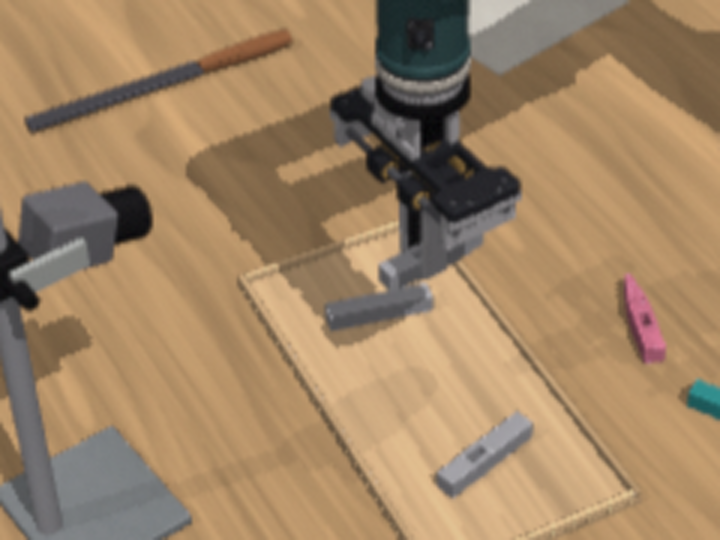

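The head is in the grip: width is 20 mm, the load is 2.3 N and its place in the tray is empty. Pushing past the reach limit tilts the tool outward and the tilt stays, so I'll build up the 0.34 rad that way, high up in front of the camera at its azimuth.

{"op": "play_rows", "data": {"rows": [{"linear": [-0.9, 0, -3.6], "spin": -1}, {"linear": [-0.9, 0, -3.6], "spin": -1}, {"linear": [-0.9, 0, -3.6], "spin": -1}, {"linear": [-0.9, 0, -3.6], "spin": -1}, {"linear": [-0.9, 0, -3.6], "spin": -0.8}, {"linear": [-0.9, 0, -3.6], "spin": 0}, {"linear": [0, 0, 0], "spin": 0}, {"linear": [0, 0, 0], "spin": 0}]}}

```text
time: 9.4
tool_pos: [0.5948, 0.0869, 0.3902]
ee_rot: [3.137, 0.007, -2.995]
wrist_force: [-0.1, -0.4, -3.6]
width: 0.0197
```

{"op": "play_rows", "data": {"rows": [{"linear": [-2.4, 0, -3.2], "spin": 0}, {"linear": [-2.4, 0, -3.2], "spin": 0}, {"linear": [-2.4, 0, -3.2], "spin": 0}, {"linear": [-2.4, 0, -3.2], "spin": 0}]}}

```text
time: 9.73
tool_pos: [0.6603, 0.0958, 0.4754]
ee_rot: [3.135, 0.017, -2.996]
wrist_force: [13.8, 0.4, 4.6]
width: 0.0195
```

```bash
python3 -c "
from to import *
goto([.6,.087,.4],np.pi+.144)
o=robot.get_obs();print(o['joint_positions'].round(3))"
```

```text
pos [0.6603 0.0958 0.4754] rot [ 3.1351  0.0166 -2.9955] w 0.0195 F [13.8  0.4  4.6] t 9.73
tool cm [ 6.21 -0.04  7.43] spin deg 0.1
[ 0.055  0.534  0.274  0.011  2.318 -1.654]
```

{"op": "play_rows", "data": {"rows": [{"linear": [-2.4, 0, -3.2], "spin": 0}, {"linear": [-2.4, 0, -3.2], "spin": 0}, {"linear": [-2.4, 0, -3.2], "spin": 0}]}}

```text
time: 9.98
tool_pos: [0.6549, 0.0952, 0.506]
ee_rot: [3.135, 0.093, -2.996]
wrist_force: [-0.1, 0.5, -2.5]
width: 0.0195
```

```bash
python3 -c "
from to import *
goto([.6,.087,.4],np.pi+.144)
o=robot.get_obs();print(o['joint_positions'].round(3))"
```

```text
pos [0.6549 0.0952 0.506 ] rot [ 3.1355  0.0934 -2.9955] w 0.0195 F [-0.1  0.5 -2.5] t 9.98
tool cm [ 6.51 -0.07 10.03] spin deg 0.1
[ 0.051  0.485  0.278  0.02   2.285 -1.652]
```

{"op": "play_rows", "data": {"rows": [{"linear": [-3, 0, -2.6], "spin": 0}, {"linear": [-3, 0, -2.6], "spin": 0}, {"linear": [-3, 0, -2.6], "spin": 0}, {"linear": [-3, 0, -2.6], "spin": 0}, {"linear": [-3, 0, -2.6], "spin": 0}]}}

```text
time: 10.4
tool_pos: [0.6749, 0.0979, 0.5306]
ee_rot: [3.135, 0.215, -2.996]
wrist_force: [-0.3, -0.7, -2.2]
width: 0.0199
```

{"op": "play_rows", "data": {"rows": [{"linear": [-2.7, 0, -3], "spin": 0}, {"linear": [-2.7, 0, -3], "spin": 0}, {"linear": [-2.7, 0, -3], "spin": 0}, {"linear": [-2.7, 0, -3], "spin": 0}, {"linear": [-2.7, 0, -3], "spin": 0}]}}

```text
time: 10.82
tool_pos: [0.6641, 0.096, 0.5839]
ee_rot: [3.135, 0.341, -2.997]
wrist_force: [0.8, 0.1, -1.5]
width: 0.0197
```

```bash
cat > tgt.py <<'E'
from to import *
L=np.array([.769,.0405,.293])
def tgt(dist,yaw=.144,tilt=.344,off=np.zeros(3)):
    u=Rot.from_euler("ZY",[yaw,-tilt]).as_matrix()[:,0]
    o=robot.get_obs(); R=Rot.from_euler("xyz",o["ee_rot"]).as_matrix()
    hx=-R[:,0]; print("head axis tilt",round(float(np.arcsin(hx[2])),3),"yaw",round(float(np.arctan2(hx[1],hx[0])),3))
    face=L-dist*u; return face-.039*hx-.0057*R[:,2]+off
E
python3 -c "
from tgt import *
goto(tgt(.16),np.pi+.144)"
```

```text
head axis tilt 0.341 yaw 0.145
pos [0.6641 0.096  0.5839] rot [ 3.1352  0.3407 -2.997 ] w 0.0197 F [ 0.8  0.1 -1.5] t 10.82
tool cm [20.59 -7.19 30.05] spin deg 0.0
```

{"op": "play_rows", "data": {"rows": [{"linear": [2.06, -0.72, 3], "spin": 0}, {"linear": [2.06, -0.72, 3], "spin": 0}, {"linear": [2.06, -0.72, 3], "spin": 0}, {"linear": [2.06, -0.72, 3], "spin": 0}, {"linear": [2.06, -0.72, 3], "spin": 0}, {"linear": [2.06, -0.72, 3], "spin": 0}, {"linear": [2.06, -0.72, 3], "spin": 0}, {"linear": [2.06, -0.72, 3], "spin": 0}, {"linear": [2.06, -0.72, 3], "spin": 0}, {"linear": [2.06, -0.72, 3], "spin": 0}, {"linear": [0, 0, 0], "spin": 0}, {"linear": [0, 0, 0], "spin": 0}]}}

```text
time: 11.82
tool_pos: [0.5819, 0.0155, 0.2381]
ee_rot: [3.133, 0.331, -2.999]
wrist_force: [1.1, 1.4, -0.7]
width: 0.0196
```

```bash
python3 - <<'E'
from tgt import *
from fit import *
from bench import eyes,finder
import pickle
T0=pickle.load(open("top0.pkl","rb"));C0=pickle.load(open("scene0.pkl","rb"))
goto(tgt(.16),np.pi+.144)
C=eyes.snapshot("scene");T=eyes.snapshot("top")
o=robot.get_obs();R=Rot.from_euler("xyz",o["ee_rot"]).as_matrix()
RH=np.stack([-R[:,0],-R[:,1]*-1*-1,-R[:,2]],1)
RH[:,1]=np.cross(RH[:,2],RH[:,0]); tH=o["tool_pos"]+.0057*R[:,2]
V=[.769,.0405,.293,.144,.344]
def pan(p,things,cx,cy,w,h,k):
    im=cv2.resize(p["frame"][cy-h//2:cy+h//2,cx-w//2:cx+w//2,::-1],None,fx=k,fy=k,interpolation=cv2.INTER_CUBIC).copy()
    for parts,P in things:
      for X in parts:
        q=(proj(p,X@P[0].T+P[1])-[cx-w//2,cy-h//2]+.5)*k
        cv2.polylines(im,[cv2.convexHull(q.astype(np.int32))],True,(0,0,255),1)
    return im
th=[(CAM,lens_pose(V)),(HEAD,(RH,tH))]
c=proj(C,(tH+np.array(V[:3]))/2)[0].astype(int);t=proj(T,(tH+np.array(V[:3]))/2)[0].astype(int)
im=np.hstack([pan(C,th,c[0]-5,c[1],132,120,3),pan(T,th,t[0],t[1],132,120,3)])
cv2.imwrite("pics/stage.png",im)
pickle.dump((C,T,RH,tH),open("stage.pkl","wb"))
# pure-lens fits with looser model: housing width/height swapped test
mt=T0["lens"][0]["pixels"];mc=C0["lens"][0]["pixels"]
for nm,hb in(("56x50x46",(.025,.023)),("56x46x50",(.023,.025))):
    v,e=fit2([(T0,mt),(C0,mc)],[CAM[0],box(.034,.09,-hb[0],hb[0],-hb[1],hb[1])],lens_pose,V,[.03,.03,.03,.3,.25],hull=True);print(nm,v.round(4),round(e,3))
E
```

```text
head axis tilt 0.331 yaw 0.143
pos [0.5819 0.0155 0.2381] rot [ 3.1328  0.3311 -2.9987] w 0.0196 F [ 1.1  1.4 -0.7] t 11.82
tool cm [ 0.26 -0.21  0.58] spin deg -0.1
56x50x46 [0.7708 0.0401 0.2921 0.144  0.344 ] 0.179
56x46x50 [0.7712 0.039  0.2921 0.1713 0.3596] 0.184
```

View pics/stage.png

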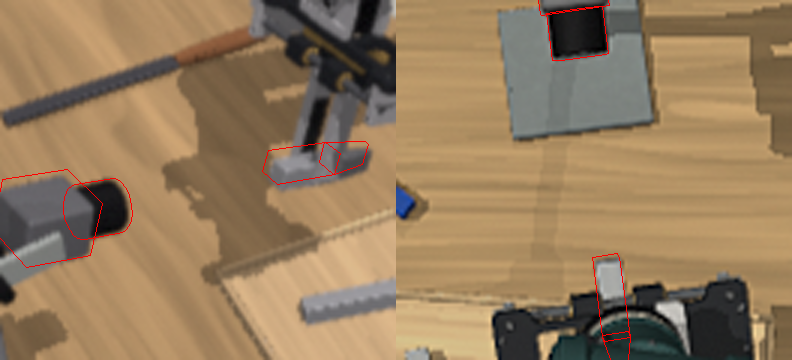

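```bash
python3 - <<'E'
from fit import *
import pickle
C,T,RH,tH=pickle.load(open("stage.pkl","rb"))
face=tH+.039*RH[:,0]
out=[]
for p in(C,T):
    c=proj(p,tH+(.0 if p is C else .03)*RH[:,0])[0].astype(int); w,h,k=50,50,8
    im=cv2.resize(p["frame"][c[1]-25:c[1]+25,c[0]-25:c[0]+25,::-1],None,fx=k,fy=k,interpolation=cv2.INTER_CUBIC)
    out.append(im); print("origin",c-25)
    X=np.array([[.039,s*.01,t*.01] for s in(-1,1) for t in(-1,1)]+[[-.061,s*.0025,t*.01] for s in(-1,1) for t in(-1,1)])@RH.T+tH
    print(((proj(p,X)-(c-25)+.5)*k).round().astype(int).tolist())
cv2.imwrite("pics/zoom.png",np.hstack(out))
E
```

```text
origin [285 220]
[[85, 234], [100, 178], [124, 267], [139, 211], [342, 206], [357, 152], [351, 214], [367, 160]]
origin [294 171]
[[240, 165], [244, 176], [171, 175], [174, 186], [259, 505], [263, 521], [242, 508], [246, 523]]
```

View pics/zoom.png

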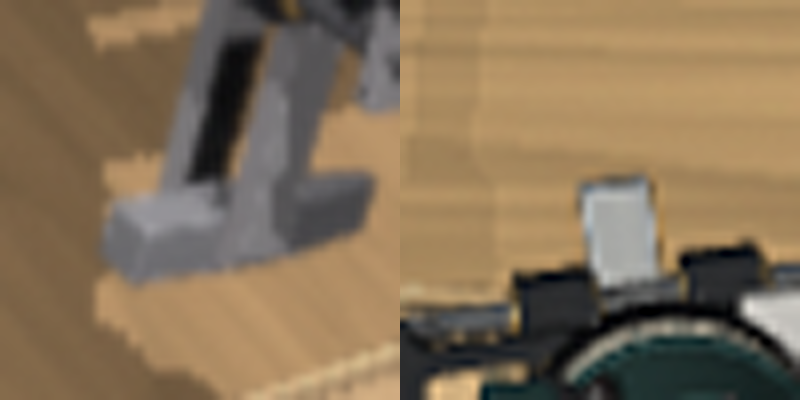

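The zoom shows the head firmly held with the eye side up. The face corners are at scene crop ≈ (118,203), (150,235), (103,255), (139,284), which is 5–7 mm off the predicted pose. I'll fit the actual head pose from these points.

```bash
python3 - <<'E'
from fit import *
from tgt import *
import pickle
from scipy.optimize import least_squares
C,T,RH,tH=pickle.load(open("stage.pkl","rb"))
Xc=np.array([[.039,.01,-.01],[.039,.01,.01],[.039,-.01,-.01],[.039,-.01,.01],[-.061,.0025,.01],[-.061,.0025,-.01]])
uc=np.array([[139,284],[150,235],[103,255],[118,203],[375,180],[360,230]])/8-.5+[285,220]
Xt=np.array([[.039,-.01,.01],[.039,.01,.01]]); ut=np.array([[250,178],[184,190]])/8-.5+[294,171]
def res(v,pr=True):
    R=Rot.from_rotvec(v[:3]).as_matrix()@RH; t=tH+v[3:]
    return np.r_[(proj(C,Xc@R.T+t)-uc).ravel(),(proj(T,Xt@R.T+t)-ut).ravel(),v[:3]/.1*.5]
r=least_squares(res,np.zeros(6),x_scale=[.1]*3+[.01]*3)
R=Rot.from_rotvec(r.x[:3]).as_matrix()@RH; t=tH+r.x[3:]
print("rms px",np.sqrt(np.mean(r.fun[:16]**2)).round(2),"rot",r.x[:3].round(3),"shift mm",(r.x[3:]*1e3).round(1))
print("tilt",np.arcsin(R[2,0]).round(3),"yaw",np.arctan2(R[1,0],R[0,0]).round(3),"lean",R[2,1].round(3))
V=[.7695,.0400,.2925,.144,.344]
RL,tL=lens_pose(V); f=t+.039*R[:,0]; print("face in lens",(RL.T@(f-tL)).round(4))
print("model face in lens",(RL.T@(tH+.039*RH[:,0]-tL)).round(4))
E
```

```text
rms px 0.78 rot [0.056 0.023 0.014] shift mm [-2.6  0.4 -8.9]
tilt 0.331 yaw 0.139 lean 0.063
face in lens [-0.1552  0.0025  0.0056]
model face in lens [-0.1498  0.002   0.0138]
```

{"op": "play_rows", "data": {"rows": [{"linear": [-1, 0, 0.2], "spin": 0}, {"linear": [-1, 0, 0.2], "spin": 0}, {"linear": [-1, -0.2, 0.2], "spin": 0}, {"linear": [-1, 0, 0.1], "spin": 0}, {"linear": [-1, 0, 0], "spin": 0}, {"linear": [-0.5, 0, 0], "spin": 0}, {"linear": [0, 0, 0], "spin": 0}, {"linear": [0, 0, 0], "spin": 0}, {"linear": [0, 0, 0], "spin": 0}, {"linear": [0, 0, 0], "spin": 0}, {"linear": [0, 0, 0], "spin": 0}]}}

```text
time: 12.83
tool_pos: [0.6378, 0.0213, 0.2531]
ee_rot: [3.135, 0.337, -2.997]
wrist_force: [0.5, -0.6, -2.3]
width: 0.0199
```

```bash
python3 - <<'E'
from fit import *
from tgt import *
from bench import eyes
import pickle
goto(tgt(.10))
C=eyes.snapshot("scene");T=eyes.snapshot("top")
o=robot.get_obs();R=Rot.from_euler("xyz",o["ee_rot"]).as_matrix()
RH=np.stack([-R[:,0],R[:,1],-R[:,2]],1); tH=o["tool_pos"]+.0057*R[:,2]
print("qvel",np.abs(o["qvel"]).max())
out=[];org=[]
for p in(C,T):
    c=proj(p,tH+(.0 if p is C else .03)*RH[:,0])[0].astype(int)
    out.append(cv2.resize(p["frame"][c[1]-25:c[1]+25,c[0]-25:c[0]+25,::-1],None,fx=8,fy=8,interpolation=cv2.INTER_CUBIC)); org.append(c-25)
print(org); RL,tL=lens_pose([.7695,.04,.2925,.144,.344])
print("model face in lens",(RL.T@(tH+.039*RH[:,0]-tL)).round(4))
cv2.imwrite("pics/zoom2.png",np.hstack(out)); pickle.dump((C,T,RH,tH,org),open("fin.pkl","wb"))
E
```

```text
head axis tilt 0.337 yaw 0.145
pos [0.6378 0.0213 0.2531] rot [ 3.135   0.3372 -2.997 ] w 0.0199 F [ 0.5 -0.6 -2.3] t 12.83
tool cm [0.06 0.01 0.12] 
qvel 0.0028740883944003656
[array([268, 226]), array([292, 148])]
model face in lens [-0.0996  0.0004  0.0018]
```

View pics/zoom2.png

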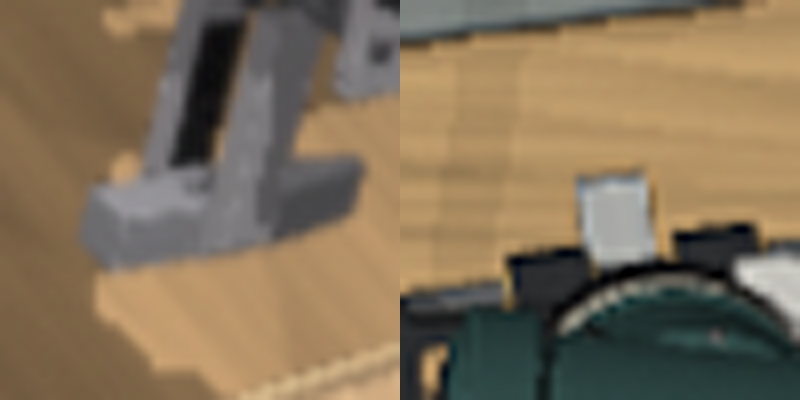

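```bash
python3 - <<'E'
from fit import *
import pickle
from scipy.spatial.transform import Rotation as Rot
from scipy.optimize import least_squares
C,T,RH,tH,org=pickle.load(open("fin.pkl","rb"))
Xc=np.array([[.039,.01,-.01],[.039,.01,.01],[.039,-.01,-.01],[.039,-.01,.01],[-.061,.0025,.01],[-.061,.0025,-.01]])
uc=np.array([[103,270],[122,215],[80,232],[95,187],[363,165],[352,212]])/8-.5+org[0]
Xt=np.array([[.039,-.01,.01],[.039,.01,.01]]); ut=np.array([[248,172],[178,184]])/8-.5+org[1]
print("model px off",(uc-proj(C,Xc@RH.T+tH)).round(1).tolist(),(ut-proj(T,Xt@RH.T+tH)).round(1).tolist())
def res(v):
    R=Rot.from_rotvec(v[:3]).as_matrix()@RH; t=tH+v[3:]
    return np.r_[(proj(C,Xc@R.T+t)-uc).ravel(),(proj(T,Xt@R.T+t)-ut).ravel(),v[:3]/.1*.5]
r=least_squares(res,np.zeros(6),x_scale=[.1]*3+[.01]*3)
R=Rot.from_rotvec(r.x[:3]).as_matrix()@RH; t=tH+r.x[3:]
print("rms",np.sqrt(np.mean(r.fun[:16]**2)).round(2),"shift mm",(r.x[3:]*1e3).round(1))
print("tilt",np.arcsin(R[2,0]).round(3),"yaw",np.arctan2(R[1,0],R[0,0]).round(3),"lean",R[2,1].round(3))
RL,tL=lens_pose([.7695,.04,.2925,.144,.344]); f=t+.039*R[:,0]; print("face in lens",(RL.T@(f-tL)).round(4),"grip",(RL.T@(t-tL)).round(4))
T0=pickle.load(open("top0.pkl","rb"));C0=pickle.load(open("scene0.pkl","rb"))
from bench import finder
for n,p,q in(("top",T,T0),("scene",C,C0)):
  for k in("lens","drilled_center","blank_center","file","oil_can"):
    r=finder.silhouettes(p,k); print(n,k,[d["box"] for d in q[k][:1]],[d["box"] for d in r[:1]])
E
```

```text
model px off [[-1.8, -0.3], [-1.2, -0.0], [0.0, -0.8], [0.2, 0.6], [-1.1, 0.7], [-0.6, -0.2]] [[0.9, -0.7], [0.9, -0.4]]
rms 0.5 shift mm [ 1.2 -2.1 -1.1]
tilt 0.34 yaw 0.133 lean -0.045
face in lens [-0.0992 -0.0023  0.0006] grip [-0.1382 -0.0019  0.0007]
top lens [[308.1, 103.3, 24.7, 41.7]] [[261.1, 240.3, 19.5, 39.7]]
top drilled_center [[260.2, 242.1, 18.8, 39.5]] [[259.6, 241.4, 14.5, 39.9]]
top blank_center [[336.1, 249.0, 14.8, 38.3]] [[334.8, 253.1, 18.1, 29.1]]
top file [[498.2, 237.4, 13.4, 111.9]] [[499.2, 238.0, 12.1, 116.0]]
top oil_can [[152.8, 260.8, 31.8, 21.2]] [[153.8, 260.0, 30.0, 23.0]]
scene lens [[226.4, 265.8, 47.0, 31.6]] [[228.3, 264.9, 43.6, 25.3]]
scene drilled_center [[363.0, 344.1, 28.3, 27.9]] [[361.8, 344.2, 34.4, 26.6]]
scene blank_center [[325.8, 291.2, 40.0, 16.1]] [[325.9, 291.3, 37.0, 13.2]]
scene file [[254.0, 216.6, 87.6, 41.2]] []
scene oil_can [[442.9, 397.8, 29.1, 47.8]] [[444.0, 399.1, 23.6, 46.7]]
```

The face measures 9.9 cm from the glass and about 2 mm off the line of sight. Tilt, yaw and lean all agree with the lens, and the arm is still. Handing in.

```bash
python3 -c "
from bench import robot
print(robot.close_job()); o=robot.get_obs(); print(o['time'],o['tool_pos'],o['width'])"
```

```text
the job is handed in; nothing more can be done
None
the job is handed in; nothing more can be done
```

I picked the finished hammer head out of the middle of the tray and handed the job in at about 13 s with it still held before the camera. The moves can't tilt the tool directly, so I tilted it outward by about 0.34 rad by pushing gently past the arm's reach limit. An early test of this tilted the empty tool by about 0.2 rad, which I undid before the grasp.

**Last checks** (pose from image points and joint readings):

| Check | Measured | Limit |
|---|---|---|
| Face distance from the lens | 9.9 cm | 8 to 12 cm |
| Face off the line of sight | about -2 mm sideways, 1 mm up/down | 15 mm |
| Head tilt | 0.34 rad, against a fitted lens tilt of 0.344 rad | axis within 0.2 rad |
| Head yaw | 0.133 rad, against a fitted lens yaw of 0.144 rad | axis within 0.2 rad |
| Sideways lean | about 0.045 rad | 0.2 rad |
| Grip opening | 19.9 mm, load about 2.3 N | held |
| Fastest joint | 0.003 rad/s | head under 3 cm/s |

In the final pictures the drilled piece, the blank and the can were in their starting places within about 1 px. The top view's blank box, which may be partly hidden by the arm, was 4 px off.

**Checks that failed or disagreed:**
- **Head pose while moving in:** an earlier fit put the head about 9 mm lower than the arm's readings said. The final fit agreed within about 3 mm, so I put that down to the arm still settling.
- **Lens tilt:** the fit ranged from 0.34 to 0.36 rad depending on the housing size I assumed. Fits to the dark barrel alone did not fit well, so I ignored them.
- **Finder misses:** in the last top picture the finder gave the drilled piece's position when asked for the lens. In the last scene picture it did not find the file. The other view showed each of them unmoved within about 2 px.

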